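Set a jar going on the magnetic stirrer

TASK

Set the small dark-lidded jar going on the magnetic stirrer: stand it upright inside the stirrer's locating ring, roll the speed wheel through the slot in the stirrer's front until the dial's hand points at the preset index, and press the raised half of the rocker switch down to switch it on. Press the wheel only lightly with the fingertip (its little shaft is delicate), set the jar down gently, and leave the other things where they are.

Things in the scene. Friction and masses are not known exactly. Their poses are not given: they have to be found in the camera images.
- stirrer: compact grey magnetic stirrer, a low case 96 mm deep (x), 260 mm long (y), 50 mm high, fixed to the bench. Origin: centre of its underside; x points from its front (the slotted face, at x = -48 mm, towards the robot) to its back, y to its left end, z up. On top from left to right: stirring plate with locating ring, dial under a clear window (top at 55 mm), rocker switch.
- jar: the jar to stir: the smaller jar, glass with a dark screw lid, 60 mm across, 68 mm high, 0.15 to 0.26 kg, loose. Origin: centre of its underside, z up. Grasp it from above across the waist (58 mm wide along its own x or y axis, below 46 mm height).
- big_jar: bystander: the larger jar, 70 mm across, 82 mm high, loose. Origin: centre of its underside. It may stand where the small jar stood another time.
- tin: bystander: flat solder tin 54 mm across, 20 mm high, loose. Origin: centre of its underside.
- match_box: bystander: match box 37 x 56 x 14 mm, loose. Origin: centre of its underside.
- seat (a point): where the jar's underside centre belongs: centre of the stirring plate's top, 53.5 mm above the bench, 78 mm left of the stirrer's middle. The locating ring round it has an inner diameter of 72 mm and stands 8 mm above the plate.
- wheel_axis (a point): on the speed wheel's upright axis, at its mid height (30 mm above the bench, 32 mm behind the front face, 42 mm right of the stirrer's middle). The wheel is a flat black ribbed disc of 40 mm radius, 10 mm thick (25 to 35 mm above the bench); its rim stands about 8 mm out of a 54 x 13 mm slot in the front face.
- rim_front (a point): where the rim stands out at the slot's middle, 40 mm in front of wheel_axis, on average: the worn wheel runs out of true, so the rim here moves up to 1.5 mm in and out as it turns. Press it from the front, towards the stirrer's back, with about 8 to 10 N: below about 6 or 7 N the fingertip slips, over 15 N in all is too much. The rim is hard: half a millimetre changes the force by several newtons.
- speed_wheel (a joint): angle of the speed wheel, 0 to 4.2 rad, growing as it turns clockwise seen from above: the rim in the slot then moves to the stirrer's left (+y). It turns by the friction of a fingertip dragged along the rim, against a drag of 4.5 N at the rim, and stays where it is left. One sweep across the slot turns it about 0.6 rad, so several sweeps are needed.
- preset_index (a joint): angle of the preset index, a small dark arrowhead at the edge of the dial face, pointing inward; fixed during the run, under the window. The dial hand points at it when speed_wheel has the same value; it lies 0.7 to 2.2 rad clockwise of the hand's start.
- pointer_tip (a point): tip of the dark dial hand, which turns with the speed wheel about the same axis, under the window; 20.5 mm from the axis.
- index_tip (a point): point on the dial at which the preset index points, 20.5 mm from the axis, at the height of the hand's tip.
- rocker (a joint): angle of the black rocker switch on the right end of the top (104 mm right of the middle): 0 off (back half raised), 0.38 rad on (back half pressed down). Cap 32 mm (x) by 16 mm (y). It stays where it is left; turning it takes about 2.5 N at its end.
- rocker_end (a point): on the top face of the rocker's raised back half, 1.5 mm inside its back end; 62 mm above the bench when off, 5.6 mm lower when on. Press here, straight down; the frame round the cap is 53 mm above the bench.
There are look-alikes about, which are no part of the job. Leave any blue or green look-alike of the jar alone.

How it is judged:
By the outcome, as a careful person would: the job done as asked, in the order asked, and still so for the second after the job is handed in, with the robot touching nothing.
It also fails if it takes over 72 s, if anything falls off the work surface, if the arm or the gripper's body presses on something with over 40 N, if the wrist force passes 120 N, or if a joint passes its speed limit or range.

ROBOT

A 6-joint arm with a two-finger parallel gripper is mounted at the origin on the work surface; the furniture and walls round the work are solid. World frame = base frame: x ahead of the robot, y to its left, z up, the work surface at z = 0. Lengths are in mm, angles in rad, forces in N, time in s.
With the tool pointing down it reaches from about 400 to 925 mm from the base axis. Payload 12.5 kg.
Tool frame: the origin (TCP) lies midway between the tips of the shut fingers; the grasp point (between the pads) lies 19 mm behind it (env.pinch_z is the z of the grasp point in the tool frame, in mm); z points along the fingers, y is the line along which they close (so a half turn about z gives the same grasp; the last joint's range is limited). The gripper opens to 95 mm and grips with 3 to 60 N. Pads are 20 mm wide; open, the fingers measure 119 mm over their backs; the gripper's body (75 mm by 180 mm) begins 59 mm behind the grasp point.
Start: joints at [-1.212, 0.491, 1.559, -0, 1.092, -0.106], TCP at [280.177, -558.702, 214.661] pointing down, gripper open.
Joint ranges: [-3.1, 3.1], [-0.84, 2.19], [0.05, 2.79], [-1.13, 4.28], [0.06, 2.93], [-2.69, 2.69]. Speed limits (rad/s): [2.22, 2.22, 2.79, 3.14, 3.14, 3.14].

INTERFACE

Orientations are given as [roll, pitch, yaw] about the fixed x, y, z axes, in that order (R = Rz(yaw) Ry(pitch) Rx(roll)).
In Python, from cell import env, eyes gives the robot as it stands.
- The arm moves only by the shell command python3 -m inch 'ROWS'. ROWS is JSON, a list of rows, each a list of 3 entries, a list of its own where there are three numbers: the shift along the tool's x, y, z in units of 60 mm (1.0 is 60 mm), then the turn about the tool's z in units of 5 degrees (1.0 is 5 degrees), then the closure, from -1 (fully open) to 1 (shut). In form: [[[tx, ty, tz], turn, claw], ...]. A call has exactly 10 rows; each row shifts and turns the commanded pose from where the row before left it, along the tool's axes as they then stand; what a row does not reach is not made up. A row lasts 1/8 s, in which the tool goes at most 62.5 mm and 10.7 degrees, less where a joint would pass 70% of its speed; a pose out of reach is approached as far as the arm can. A call is refused whole if a number of a shift passes 1 or a number of a turn 1, either way. A call with a gripper value outside its range is refused whole. The fingers move at their own pace and stop on an object; the grip force is fixed at half the most. Time passes only in rows, so rows that do not move let the fingers close, or fill a call up. It gives the time, the measured TCP pose, the force, the opening and the grip force at its end, in the units of the state.
- env.state(): the state, without advancing time (a new reading comes with each control period).
- eyes.read_camera(name): name is "scene" or "top" or "wrist"; returns a dict with "pixels" (480x640x3 uint8, red, green, blue), "fx", "fy", "cx", "cy" (pixels), "extrinsics" (4x4, takes a point from world to camera coordinates). Camera axes: x right, y down, z forward; pixel columns grow to the right and rows downward; lengths in mm; the calibration is good to about 2 mm. A picture is of the moment at which its call begins. There is no depth.
- env.job_done(): hands the job in; it is judged then, once.
Trained networks look in a picture, given as the dict that the camera call returned (one of the last four; its "shot" number tells which), for a name from the list of things; names that differ only in an ending like _2 or _b are one class to them, and where a whole thing is asked for, a point or a joint stands for the part that bears it (a point fixed in the world has none). Each returns a list of dicts, best first, with "score" (0 to 1); they miss things now and then, are a little off and sometimes report something else, mostly with a low value. They report only what shows in the picture. A call takes as long as a camera call. They do not tell look-alikes from the thing itself.
- eyes.boxes_of(name, picture): "centre" ([row, column] in pixels, amid what is visible of it).
- eyes.cut_out(name, picture): "mask" (480x640 bool, what is visible of it) and "centre" ([row, column] in pixels, amid what is visible of it).
- eyes.spot_point(name, picture): "centre" ([row, column] in pixels: a listed point, or the origin of a listed thing).
The state is a dict: "t": time; "joints": joint angles; "qvel": joint speeds; "tau": joint torques, N m; "eef_pos": TCP position; "tcp_rot": TCP orientation; "ft_force": force on the tool from outside, world axes, zero at the start; "moment": the same for the moment, N m; "opening": opening from 0.0 (shut) to 1.0 (fully open); "grip_force": force on a finger pad.
Only numpy, scipy, OpenCV 4.12 (cv2) and the standard library are available. Lean on these libraries where they do the work, as an engineer would, in place of code of your own. Each camera call takes 0.05 s, during which the arm holds its last target. There are 200 camera calls.

## Working session

There is one attempt and no reset: what is moved stays moved. The work goes in short steps, Python scripts to look and compute and a shell command to move; the robot and the scene stay as the last step left them, time stands still between calls to the robot, and variables do not carry over. Pictures are saved under pics/ and viewed, at most 10 in all, crops included, and the job is handed in when it is done.

```bash
ls; mkdir -p pics
cat > h.py <<'E'
import numpy as np, cv2
from cell import env, eyes
def ray(p,rc):
    E=np.array(p["extrinsics"]);R=E[:3,:3];t=E[:3,3]
    d=R.T@np.array([(rc[1]-p["cx"])/p["fx"],(rc[0]-p["cy"])/p["fy"],1.]);return -R.T@t,d
def onz(p,rc,z):
    o,d=ray(p,rc);return o+d*(z-o[2])/d[2]
def proj(p,X):
    E=np.array(p["extrinsics"]);c=E[:3,:3]@np.array(X,float)+E[:3,3]
    return [p["fy"]*c[1]/c[2]+p["cy"],p["fx"]*c[0]/c[2]+p["cx"]]
def tri(a,b):
    # a,b: (pic,rc) ; least squares of two rays
    A=np.zeros((3,3));B=np.zeros(3)
    for p,rc in(a,b):
        o,d=ray(p,rc);d=d/np.linalg.norm(d);P=np.eye(3)-np.outer(d,d);A+=P;B+=P@o
    return np.linalg.solve(A,B)
def save(p,name,crop=None,s=1):
    im=p["pixels"][:,:,::-1]
    if crop: r0,r1,c0,c1=crop;im=im[r0:r1,c0:c1]
    cv2.imwrite("pics/"+name,cv2.resize(im,None,fx=s,fy=s,interpolation=cv2.INTER_CUBIC))
E
python3 - <<'E'
from h import *
np.set_printoptions(precision=1,suppress=True)
P={n:eyes.read_camera(n) for n in("scene","top")}
im=np.hstack([P[n]["pixels"] for n in P])[:,:,::-1]
cv2.imwrite("pics/a.png",cv2.resize(im,(800,300)))
for n,p in P.items():
    save(p,n+".png")
    for k in "jar big_jar tin match_box seat wheel_axis rim_front pointer_tip index_tip rocker_end stirrer".split():
        z=dict(seat=53.5,wheel_axis=30,rim_front=30,pointer_tip=52,index_tip=52,rocker_end=62).get(k,0)
        for d in eyes.spot_point(k,p)[:3]: print(n,k,round(d["score"],2),np.round(d["centre"]),onz(p,d["centre"],z))
print(env.state(), env.pinch_z)
E
```

```text
pics
scene jar 0.94 [260. 319.] [387.4 111.9   0. ]
scene jar 0.9 [274. 197.] [194.6 317.5   0. ]
scene tin 0.76 [290. 449.] [ 396.8 -199.     0. ]
scene tin 0.23 [233. 384.] [611.6  45.6   0. ]
scene match_box 0.41 [244. 218.] [343.6 375.2   0. ]
scene seat 0.55 [217. 350.] [545.2 112.3  53.5]
scene wheel_axis 0.6 [240. 388.] [512.8  -7.7  30. ]
scene rim_front 0.86 [248. 379.] [459.6  -7.7  30. ]
scene pointer_tip 0.6 [232. 383.] [503.9   2.   52. ]
scene rocker_end 0.61 [235. 417.] [505.4 -82.5  62. ]
scene stirrer 0.74 [246. 379.] [527.7  22.3  -0. ]
top jar 0.79 [316. 226.] [195.6 318.9   0. ]
top jar 0.67 [230. 321.] [392.2 113.    0. ]
top jar 0.6 [190. 201.] [482.5 390.    0. ]
top big_jar 0.7 [223. 247.] [406.5 282.3   0. ]
top tin 0.6 [232. 462.] [ 391.9 -207.     0. ]
top tin 0.49 [163. 325.] [549.2 105.    0. ]
top match_box 0.62 [246. 204.] [352.4 376.6   0. ]
top match_box 0.3 [164. 411.] [549.7 -94.5   0. ]
top seat 0.84 [169. 325.] [518.1 105.5  53.5]
top wheel_axis 0.69 [189. 200.] [476.8 385.2  30. ]
top wheel_axis 0.59 [179. 380.] [503.5 -18.   30. ]
top wheel_axis 0.21 [195. 379.] [467.9 -15.9  30. ]
top rim_front 0.56 [196. 380.] [465.4 -18.6  30. ]
top pointer_tip 0.42 [182. 374.] [491.6  -2.5  52. ]
top rocker_end 0.69 [162. 409.] [533.6 -78.3  62. ]
top rocker_end 0.24 [233. 459.] [ 377.4 -183.1   62. ]
top stirrer 0.77 [176. 362.] [520.9  21.    0. ]
{'t': 1.2, 'joints': array([-1.2,  0.5,  1.6,  0. ,  1.1, -0.1]), 'qvel': array([-0.,  0., -0., -0.,  0.,  0.]), 'tau': array([  0. , -61.2, -25.8,   0.1,   0. ,  -0. ]), 'eef_pos': array([ 280.2, -558.7,  214.7]), 'tcp_rot': array([ 3.1, -0. ,  0.5]), 'ft_force': array([0.7, 0. , 0. ]), 'moment': array([-0., -0.,  0.]), 'grip_force': 0.0, 'opening': 0.9928101173421068} -18.8
```

View pictures.

View pics/top.png

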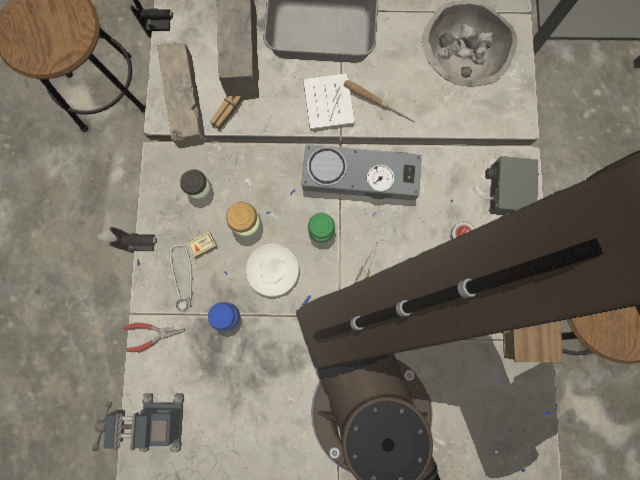

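View pics/scene.png

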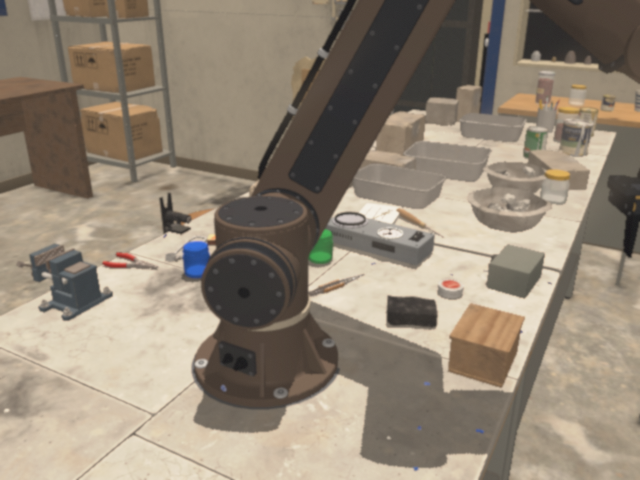

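The dark-lidded jar is at top (row 183, col 193). The things it could be mistaken for are the green lid (228,321), the blue lid (316,224) and the orange-lidded big jar (218,242). The description picks the dark lid. The stirrer is centred at (175,362) and is turned a few degrees. I'll check the choice in a wrist crop.

```bash
cat >> h.py <<'E'
from scipy.spatial.transform import Rotation as Ro
def rel(target,yaw=None):
    s=env.state();R=Ro.from_euler('xyz',s["tcp_rot"]).as_matrix()
    d=R.T@(np.array(target,float)-s["eef_pos"])/60
    y=np.arctan2(R[1,0],R[0,0])
    dt=0 if yaw is None else -np.degrees((yaw-y+np.pi)%(2*np.pi)-np.pi)/5
    print("t",round(s["t"],2),"pos",np.round(s["eef_pos"],1),"yaw",round(y,3),"F",np.round(s["ft_force"],1),"open",round(s["opening"],3),"| units",np.round(d,3),"turn",round(dt,2))
    return d,dt
E
python3 - <<'E'
from h import *
np.set_printoptions(precision=3,suppress=True)
p=eyes.read_camera("wrist");E=np.array(p["extrinsics"]);s=env.state()
R=Ro.from_euler('xyz',s["tcp_rot"]).as_matrix();c=-E[:3,:3].T@E[:3,3]
print("cam in tool",R.T@(c-s["eef_pos"]),"axes",(E[:3,:3]@R),p["fx"])
rel([430,-20,260],-0.06)
E
```

```text
cam in tool [  79.495   -0.029 -169.861] axes [[ 0.     1.    -0.001]
 [-0.959 -0.    -0.282]
 [-0.282  0.001  0.959]] 374.19985280826046
t 1.25 pos [ 280.2 -558.7  214.6] yaw 0.465 F [-0.3  0.4  0.1] open 0.999 | units [ 6.257 -6.906 -0.756] turn 6.01
```

```bash
python3 -m inch '[[[0.7,-0.71,0],1,-1],[[0.64,-0.77,0],1,-1],[[0.57,-0.82,0],1,-1],[[0.5,-0.87,0],1,-1],[[0.42,-0.91,0],1,-1],[[0.34,-0.94,0],1,-1],[[0.26,-0.97,0],0,-1],[[0.26,-0.97,0],0,-1],[[0.26,-0.97,0],0,-1],[[0.26,-0.97,0],0,-1]]'
python3 - <<'E'
from h import *
np.set_printoptions(precision=1,suppress=True)
p=eyes.read_camera("wrist");save(p,"w1.png")
for k in "seat wheel_axis rim_front pointer_tip index_tip rocker_end stirrer".split():
    z=dict(seat=53.5,wheel_axis=30,rim_front=30,pointer_tip=52,index_tip=52,rocker_end=62).get(k,0)
    for d in eyes.spot_point(k,p)[:2]: print(k,round(d["score"],2),np.round(d["centre"]),onz(p,d["centre"],z))
rel([480,390,200],-0.06)
E
```

```text
t: 2.5
eef_pos: [468.8, 14.2, 214.9]
tcp_rot: [3.141, -0.001, -0.059]
ft_force: [1.2, 0.1, 0.2]
opening: 0.999
grip_force: 0.0
seat 0.57 [156. 212.] [528.6 100.7  53.5]
seat 0.51 [159. 338.] [519.9  -8.4  53.5]
wheel_axis 0.56 [176. 345.] [501.6 -15.1  30. ]
rim_front 0.95 [215. 342.] [464.2 -11.3  30. ]
pointer_tip 0.7 [196. 330.] [487.2   0.   52. ]
index_tip 0.63 [157. 338.] [521.4  -8.5  52. ]
index_tip 0.4 [276.  76.] [424.3 246.7  52. ]
rocker_end 0.57 [149. 426.] [524.4 -82.2  62. ]
stirrer 0.77 [154. 303.] [521.6  24.4   0. ]
stirrer 0.51 [215. 344.] [456.7 -14.4   0. ]
t 2.9 pos [468.1  11.1 214.7] yaw -0.061 F [-0.4 -0.7 -0.2] open 1.003 | units [-0.2 -6.3  0.2] turn -0.01
```

View pics/w1.png

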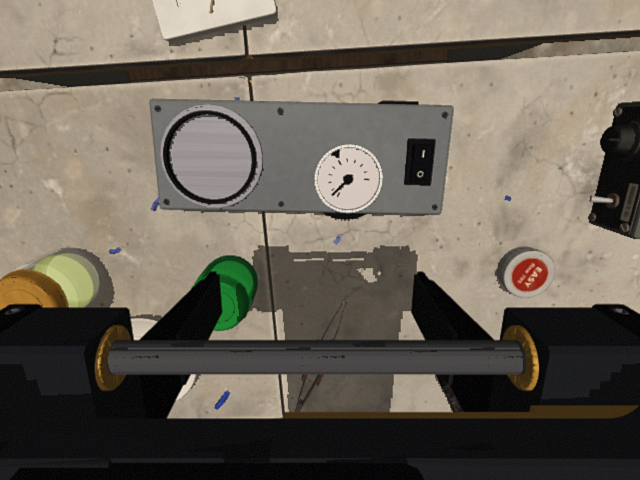

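The wrist view shows the stirrer's plate at (157,211), the dial at (178,348) with its hand towards (195,330) and the index at (154,336), the rocker at (162,420) and the rim at (215,344). Next I measure these in a rectified view.

Run:
```python
from h import *
np.set_printoptions(precision=2,suppress=True)
p=eyes.read_camera("wrist")
def rect(p,z,x0,x1,y0,y1,s):
    W=np.float32([[x1,y1],[x1,y0],[x0,y0],[x0,y1]]);src=np.float32([proj(p,[a,b,z])[::-1] for a,b in W])
    w,h=int((y1-y0)*s),int((x1-x0)*s)
    M=cv2.getPerspectiveTransform(src,np.float32([[0,0],[w,0],[w,h],[0,h]]))
    return cv2.warpPerspective(p["pixels"],M,(w,h),flags=cv2.INTER_CUBIC)
m=eyes.cut_out("stirrer",p)[0];print(m["score"])
k=m["mask"].astype(np.uint8)*255
p2=dict(p);p2["pixels"]=k
r=rect(p2,50,440,600,-140,180,4)
r=cv2.morphologyEx((r>127).astype(np.uint8),cv2.MORPH_CLOSE,np.ones((60,60)));r=cv2.morphologyEx(r,cv2.MORPH_OPEN,np.ones((120,260)))
c=max(cv2.findContours(r,0,1)[0],key=cv2.contourArea);b=cv2.minAreaRect(c);print(b)
(cx,cy),(w,h),a=b
print("centre",600-cy/4,180-cx/4,"size",w/4,h/4,"ang",a)
# corners from the image itself
g=cv2.cvtColor(p["pixels"],cv2.COLOR_RGB2HSV);print("case hsv",g[180,270],"bench",g[180,80])
d=rect(p,53,470,530,-45,15,10);cv2.imwrite("pics/dial.png",d[:,:,::-1])
```

```text
0.7
((625.7676391601562, 321.1368408203125), (1035.1859130859375, 404.1011047363281), 3.4533159732818604)
centre 519.7157897949219 23.558090209960938 size 258.7964782714844 101.02527618408203 ang 3.4533159732818604
case hsv [ 20  14 111] bench [ 18  61 163]
```

View pics/dial.png

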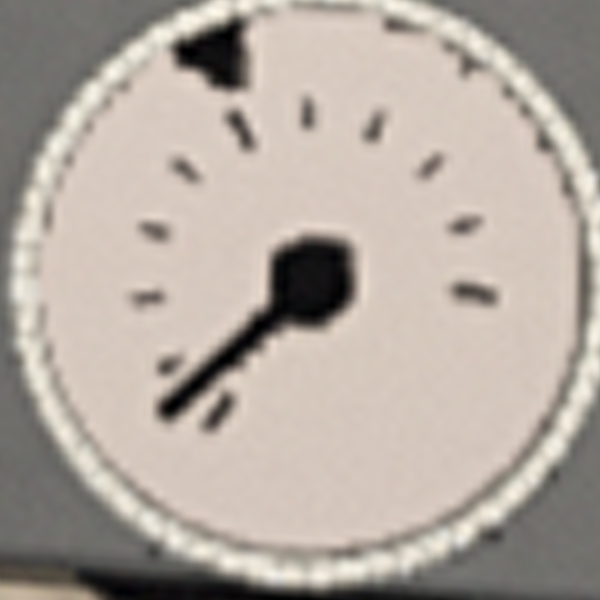

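```bash
python3 -m inch '[[[-0.06,-0.89,0],0,-1],[[-0.06,-0.89,0],0,-1],[[-0.06,-0.89,0],0,-1],[[-0.06,-0.89,0],0,-1],[[-0.06,-0.89,0],0,-1],[[-0.06,-0.89,0],0,-1],[[-0.06,-0.89,0],0,-1],[[0,0,0],0,-1],[[0,0,0],0,-1],[[0,0,0],0,-1]]'
python3 - <<'E'
from h import *
np.set_printoptions(precision=1,suppress=True)
p=eyes.read_camera("wrist");q=eyes.read_camera("top")
for n,k in(("w",p),("t",q)):
    for d in eyes.spot_point("jar",k)[:4]: print(n,round(d["score"],2),np.round(d["centre"]),onz(k,d["centre"],0))
    for d in eyes.cut_out("jar",k)[:3]: 
        r,c=np.where(d["mask"]);print(" mask",d["score"],r.min(),r.max(),c.min(),c.max())
rel([480,390,200],-0.06)
r,c=proj(p,[482,390,40]);r,c=int(r),int(c);print(r,c)
save(p,"jar.png",(max(0,r-110),r+110,max(0,c-140),c+140),2.8)
np.save("wj.npy",p["pixels"])
E
```

```text
t: 4.25
eef_pos: [465.5, 385.6, 214.7]
tcp_rot: [3.141, 0.0, -0.061]
ft_force: [1.2, -0.1, 0.5]
opening: 1.004
grip_force: 0.0
w 0.82 [185. 305.] [487.7 395.1   0. ]
w 0.81 [256. 567.] [392.4 116.1   0. ]
w 0.56 [416. 381.] [193.9 320.3   0. ]
 mask 0.89 232 305 546 639
 mask 0.78 159 228 274 337
 mask 0.69 396 411 363 406
t 0.63 [232. 320.] [387.6 115.9   0. ]
 mask 0.7 213 241 309 334
t 4.55 pos [465.3 386.5 214.8] yaw -0.059 F [ 0.1 -0.3 -0.8] open 0.998 | units [ 0.2 -0.1  0.2] turn 0.01
196 310
```

View pics/jar.png

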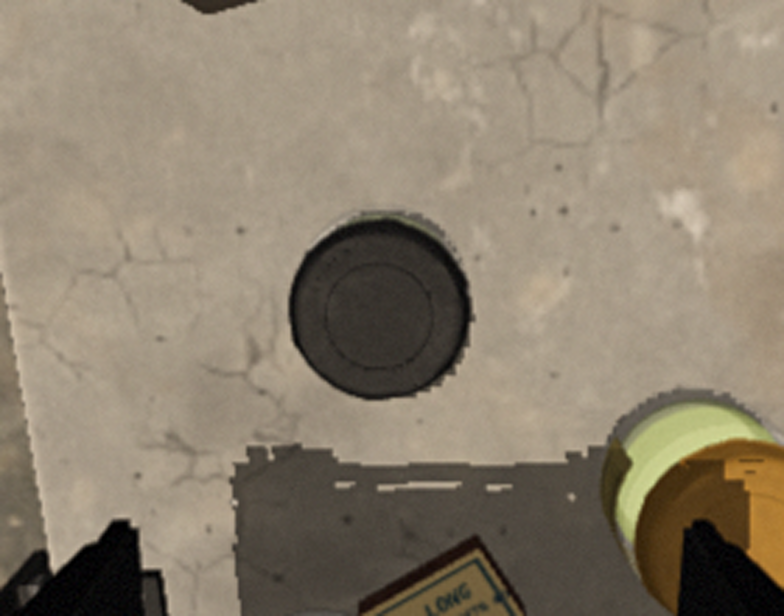

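The crop shows the dark grey-black lid at about picture (196,306). This is the dark-lidded jar, standing free, with the orange-lidded big jar to the right and the match box below it.

Run:
```python
from h import *
np.set_printoptions(precision=1,suppress=True)
p=eyes.read_camera("wrist")
g=p["pixels"].max(2);m=np.zeros_like(g);m[150:232,270:345]=(g[150:232,270:345]<75)
m=cv2.morphologyEx(m,cv2.MORPH_OPEN,np.ones((5,5)))
n,l,st,c=cv2.connectedComponentsWithStats(m);i=1+st[1:,4].argmax();print(st[i],c[i])
X=onz(p,c[i][::-1],66);print(X,onz(p,c[i][::-1],68))
rel([X[0],X[1],15]);
```

```text
[ 275  164   64   64 3275] [306.4 195.8]
[487.7 393.3  66. ] [488.  393.2  68. ]
t 4.6 pos [465.2 386.6 214.7] yaw -0.059 F [-0.6 -0.1  0.4] open 0.998 | units [ 0.4 -0.1  3.3] turn 0
```

```bash
python3 -m inch '[[[0.182,-0.066,0.5],0,-1],[[0.182,-0.066,0.5],0,-1],[[0,0,0.8],0,-1],[[0,0,0.8],0,-1],[[0,0,0.73],0,-1],[[0,0,0],0,-1],[[0,0,0],0,-1],[[0,0,0],0,1],[[0,0,0],0,1],[[0,0,0],0,1]]'; python3 -m inch '[[[0,0,0],0,1],[[0,0,0],0,1],[[0,0,0],0,1],[[0,0,0],0,1],[[0,0,-0.2],0,1],[[0,0,-0.6],0,1],[[0,0,-1],0,1],[[0,0,0],0,1],[[0,0,0],0,1],[[0,0,0],0,1]]'
python3 -c "
from h import *
rel([526,102,130],-0.06)"
```

```text
t: 5.85
eef_pos: [487.6, 393.6, 15.6]
tcp_rot: [-3.141, -0.001, -0.059]
ft_force: [-0.5, -0.6, 0.2]
opening: 0.74
grip_force: 0.0
t: 7.1
eef_pos: [486.8, 393.1, 121.3]
tcp_rot: [3.14, 0.002, -0.059]
ft_force: [-0.7, -1.1, -2.9]
opening: 0.629
grip_force: 29.6
t 7.1 pos [486.8 393.1 121.3] yaw -0.059 F [-0.7 -1.1 -2.9] open 0.629 | units [ 0.938  4.804 -0.139] turn 0.01
```

```bash
python3 -m inch '[[[0.08,0.4,0],0,1],[[0.17,0.8,0],0,1],[[0.17,0.9,0],0,1],[[0.17,0.9,0],0,1],[[0.17,0.9,0],0,1],[[0.1,0.6,0],0,1],[[0.08,0.3,0],0,1],[[0,0,0],0,1],[[0,0,0],0,1],[[0,0,0],0,1]]'
python3 - <<'E'
from h import *
p=eyes.read_camera("wrist");save(p,"ring.png")
q=eyes.read_camera("top")
for k in "seat jar rocker_end rim_front".split():
    z=dict(seat=53.5,jar=105.5,rim_front=30,rocker_end=62)[k]
    for n,a in(("w",p),("t",q)):
        for d in eyes.spot_point(k,a)[:2]: print(n,k,round(d["score"],2),np.round(d["centre"]),np.round(onz(a,d["centre"],z),1))
rel([525.5,102,69],-0.06)
E
```

```text
t: 8.35
eef_pos: [526.6, 103.6, 122.7]
tcp_rot: [3.142, 0.0, -0.057]
ft_force: [-0.2, 1.8, -2.4]
opening: 0.626
grip_force: 29.6
w seat 0.83 [247. 318.] [528.  102.2  53.5]
w jar 0.79 [286. 316.] [522.7 104.  105.5]
w rocker_end 0.65 [237. 602.] [527.3 -80.5  62. ]
w rim_front 0.8 [310. 472.] [462.5 -13.9  30. ]
w rim_front 0.2 [228. 416.] [531.   30.8  30. ]
t 8.85 pos [526.8 102.7 122.8] yaw -0.059 F [-0.4 -0.4 -2.4] open 0.632 | units [-0.021  0.013  0.897] turn 0.01
```

View pics/ring.png

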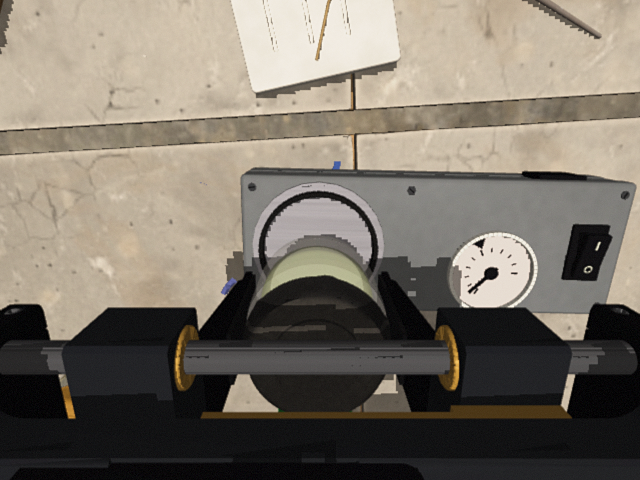

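The jar hangs above the ring (ring about (245,320), jar on the same column). I lower it, slowly at the end.

```bash
python3 -m inch '[[[0,0,0.2],0,1],[[0,0,0.25],0,1],[[0,0,0.2],0,1],[[0,0,0.1],0,1],[[0,0,0.05],0,1],[[0,0,0.025],0,1],[[0,0,0.02],0,1],[[0,0,0.015],0,1],[[0,0,0],0,1],[[0,0,0],0,1]]'; python3 -c "
from h import *
eyes.read_camera('top')
rel([526.5,102,69],-0.06)"
```

```text
t: 10.1
eef_pos: [526.8, 102.7, 71.3]
tcp_rot: [3.142, -0.0, -0.059]
ft_force: [-0.3, 0.6, -1.7]
opening: 0.631
grip_force: 29.6
t 10.15 pos [526.8 102.7  71.3] yaw -0.059 F [ 0.9 -0.5 -1. ] open 0.63 | units [-0.005  0.012  0.038] turn 0.01
```

```bash
python3 -m inch '[[[0,0,0.008],0,1],[[0,0,0.008],0,1],[[0,0,0.008],0,1],[[0,0,0.008],0,1],[[0,0,0.006],0,1],[[0,0,0],0,1],[[0,0,0],0,1],[[0,0,0],0,1],[[0,0,0],0,1],[[0,0,0],0,1]]'; python3 -c "
from h import *
eyes.read_camera('top')
rel([526.5,102,69],-0.06)"
```

```text
t: 11.4
eef_pos: [526.8, 102.7, 68.9]
tcp_rot: [3.141, -0.0, -0.059]
ft_force: [-0.2, 0.3, -1.7]
opening: 0.629
grip_force: 29.6
t 11.45 pos [526.8 102.7  68.9] yaw -0.059 F [-1.1  0.5 -2. ] open 0.629 | units [-0.004  0.012 -0.001] turn 0.01
```

```bash
python3 -m inch '[[[0,0,0.006],0,1],[[0,0,0.006],0,1],[[0,0,0.006],0,1],[[0,0,0.004],0,1],[[0,0,0],0,1],[[0,0,0],0,1],[[0,0,0],0,1],[[0,0,0],0,1],[[0,0,0],0,1],[[0,0,0],0,1]]'; python3 -c "
from h import *
eyes.read_camera('top')
rel([526.5,102,69],-0.06)"
```

```text
t: 12.7
eef_pos: [526.8, 102.7, 68.5]
tcp_rot: [3.142, -0.001, -0.059]
ft_force: [-4.2, -1.0, 12.3]
opening: 0.635
grip_force: 29.5
t 12.75 pos [526.8 102.7  68.5] yaw -0.059 F [-3.9 -0.1 11.7] open 0.631 | units [-0.005  0.011 -0.008] turn 0.01
```

```bash
python3 -m inch '[[[0,0,-0.012],0,1],[[0,0,0],0,1],[[0,0,0],0,-1],[[0,0,0],0,-1],[[0,0,0],0,-1],[[0,0,-0.3],0,-1],[[0,0,-0.6],0,-1],[[0,0,-0.8],0,-1],[[0,0,0],0,-1],[[0,0,0],0,-1]]'
python3 - <<'E'
from h import *
p=eyes.read_camera("wrist");save(p,"placed.png",(140,440,180,480),1.6)
for d in eyes.spot_point("jar",p)[:2]: print(round(d["score"],2),np.round(d["centre"]),np.round(onz(p,d["centre"],53.5),1))
rel([440,-24,170],-0.06)
E
```

```text
t: 14.0
eef_pos: [526.4, 102.6, 169.8]
tcp_rot: [3.141, 0.0, -0.059]
ft_force: [-0.4, -0.5, -0.5]
opening: 1.002
grip_force: 0.0
0.82 [339. 314.] [428.9 109.6  53.5]
0.78 [233. 316.] [524.5 103.   53.5]
t 14.1 pos [526.3 102.6 169.1] yaw -0.059 F [ 0.3 -0.1  0.2] open 1.002 | units [-1.311  2.191 -0.011] turn 0.01
```

View pics/placed.png

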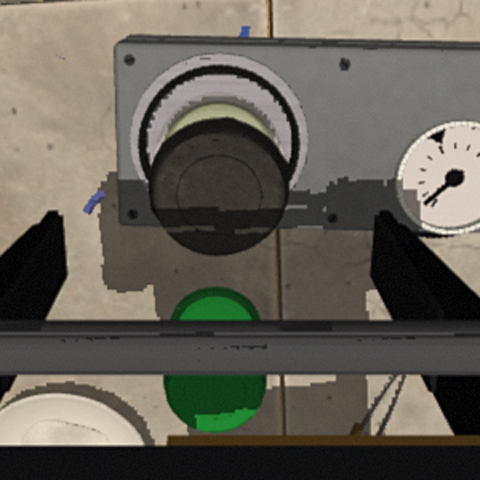

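The jar stands upright inside the ring, lid at crop (185,218) with the ring round it. Now to the wheel: shut the fingers and come down in front of the slot, to the right of its middle.

```bash
python3 -m inch '[[[-0.463,0.737,0],0,1],[[-0.463,0.737,0],0,1],[[-0.463,0.737,0],0,1],[[0,0,0.5],0,1],[[0,0,0.8],0,1],[[0,0,0.7],0,1],[[0,0,0.48],0,1],[[0,0,0],0,1],[[0,0,0],0,1],[[0,0,0],0,1]]'
python3 - <<'E'
from h import *
for n in ("wrist","scene"):
    p=eyes.read_camera(n)
    for d in eyes.spot_point("rim_front",p)[:1]: print(n,round(d["score"],2),np.round(d["centre"]),np.round(onz(p,d["centre"],30),1))
    if n=="wrist": save(p,"wh.png",(60,460,200,480),1.5)
rel([452,-25,20],-0.0603)
E
```

```text
t: 15.35
eef_pos: [436.2, -24.9, 22.5]
tcp_rot: [3.141, -0.002, -0.059]
ft_force: [0.4, -0.0, -0.3]
opening: 0.027
grip_force: 0.0
wrist 0.74 [249. 285.] [462.7 -12.4  30. ]
scene 0.79 [250. 381.] [451.8 -15.2  30. ]
t 15.55 pos [436.  -24.9  22.2] yaw -0.059 F [-0.   0.3  0.4] open 0.002 | units [ 0.265 -0.014  0.036] turn 0.02
```

View pics/wh.png

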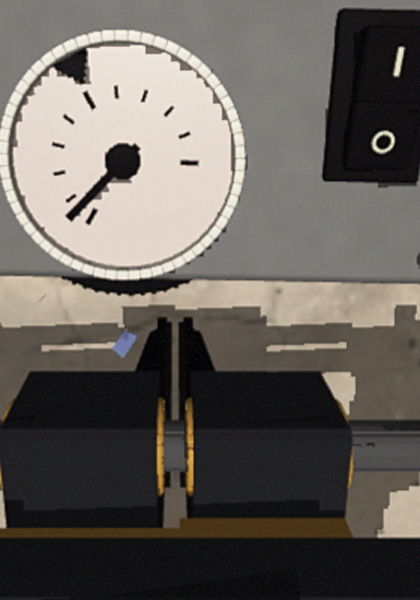

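The rim front is at picture (256,282), and the shut fingertips' front edge is at (272,320). That puts the gap along tool x at about 12.5 to 13 mm.

```bash
python3 -m inch '[[[0.05,0,0.02],0,1],[[0.05,0,0.017],0,1],[[0.04,0,0],0,1],[[0.03,0,0],0,1],[[0.015,0,0],0,1],[[0.005,0,0],0,1],[[0,0,0],0,1],[[0,0,0],0,1],[[0,0,0],0,1],[[0,0,0],0,1]]'; python3 -c "
from h import *
eyes.read_camera('top')
rel([452,-25,20],-0.06)"
```

```text
t: 16.8
eef_pos: [447.2, -25.5, 19.3]
tcp_rot: [3.142, -0.0, -0.059]
ft_force: [-0.3, 0.5, -0.7]
opening: 0.007
grip_force: 0.0
t 16.85 pos [447.2 -25.5  19.3] yaw -0.059 F [ 0.1 -0.6 -0.3] open 0.005 | units [ 0.08  -0.014 -0.011] turn 0.01
```

```bash
python3 -m inch '[[[0.005,0,0],0,1],[[0.005,0,0],0,1],[[0.003,0,0],0,1],[[0,0,0],0,1],[[0,0,0],0,1],[[0,0,0],0,1],[[0,0,0],0,1],[[0,0,0],0,1],[[0,0,0],0,1],[[0,0,0],0,1]]'; python3 -c "
from h import *
eyes.read_camera('top')
rel([452,-25,20],-0.06)"
```

```text
t: 18.1
eef_pos: [448.0, -25.6, 19.3]
tcp_rot: [3.141, -0.0, -0.059]
ft_force: [0.3, 0.3, -0.7]
opening: 0.005
grip_force: 0.0
t 18.15 pos [448.  -25.6  19.3] yaw -0.059 F [ 0.   0.4 -0.1] open 0.007 | units [ 0.067 -0.013 -0.011] turn 0.01
```

```bash
python3 -m inch '[[[0.005,0,0],0,1],[[0.005,0,0],0,1],[[0.003,0,0],0,1],[[0,0,0],0,1],[[0,0,0],0,1],[[0,0,0],0,1],[[0,0,0],0,1],[[0,0,0],0,1],[[0,0,0],0,1],[[0,0,0],0,1]]'; python3 -c "
from h import *
eyes.read_camera('top')
rel([452,-25,20],-0.06)"
```

```text
t: 19.4
eef_pos: [448.7, -25.6, 19.3]
tcp_rot: [3.142, 0.0, -0.059]
ft_force: [-0.7, 0.3, 0.2]
opening: 0.004
grip_force: 0.4
t 19.45 pos [448.7 -25.6  19.3] yaw -0.059 F [-1.3  0.9  0.4] open 0.007 | units [ 0.055 -0.014 -0.011] turn 0.01
```

```bash
python3 -m inch '[[[0.004,0,0],0,1],[[0.004,0,0],0,1],[[0,0,0],0,1],[[0,0,0],0,1],[[0,0,0],0,1],[[0,0,0],0,1],[[0,0,0],0,1],[[0,0,0],0,1],[[0,0,0],0,1],[[0,0,0],0,1]]'; python3 -c "
from h import *
eyes.read_camera('top')
rel([452,-25,20],-0.06)"
```

```text
t: 20.7
eef_pos: [449.0, -25.6, 19.3]
tcp_rot: [3.142, 0.0, -0.059]
ft_force: [-5.5, 1.5, 0.8]
opening: 0.006
grip_force: 2.5
t 20.75 pos [449.  -25.6  19.3] yaw -0.059 F [-4.5  0.3  1. ] open 0.004 | units [ 0.049 -0.013 -0.012] turn 0.01
```

Contact is at about 5 N, with a stiffness near 9 N/mm. I press on by 0.5 mm and sweep left 8 mm, easing back along the rim's curve.

```bash
python3 -m inch '[[[0.004,0,0],0,1],[[0.004,0,0],0,1],[[-0.0026,-0.0167,0],0,1],[[-0.0022,-0.0167,0],0,1],[[-0.0018,-0.0167,0],0,1],[[-0.0014,-0.0167,0],0,1],[[-0.001,-0.0167,0],0,1],[[-0.0006,-0.0167,0],0,1],[[-0.0002,-0.0167,0],0,1],[[0,0,0],0,1]]'; python3 -c "
from h import *
p=eyes.read_camera('wrist')
for k in('pointer_tip','index_tip','wheel_axis'):
  d=eyes.spot_point(k,p)
  if d: print(k,d[0]['centre'],np.round(onz(p,d[0]['centre'],52),1))
rel([452,-25,20],-0.06)"
```

```text
t: 22.0
eef_pos: [448.8, -18.7, 19.2]
tcp_rot: [3.142, 0.001, -0.059]
ft_force: [-7.7, -3.7, 1.6]
opening: 0.002
grip_force: 3.6
pointer_tip [236.1, 257.4] [489.3   1.2  52. ]
index_tip [152.1, 276.3] [520.1  -8.8  52. ]
wheel_axis [190.7, 299.5] [505.8 -16.1  52. ]
t 22.2 pos [448.8 -18.7  19.2] yaw -0.059 F [-7.9 -2.2  1.8] open 0.004 | units [ 0.059  0.101 -0.013] turn 0.01
```

```bash
cat >> h.py <<'E'
AX=np.array([501.8,-16.3])
def dial(p,z=52.5,R=27,s=8):
    n=2*R*s;W=[[AX[0]+R,AX[1]+R],[AX[0]+R,AX[1]-R],[AX[0]-R,AX[1]-R],[AX[0]-R,AX[1]+R]]
    M=cv2.getPerspectiveTransform(np.float32([proj(p,[a,b,z])[::-1] for a,b in W]),np.float32([[0,0],[n,0],[n,n],[0,n]]))
    g=cv2.warpPerspective(p["pixels"],M,(n,n),flags=cv2.INTER_CUBIC).max(2)
    cv2.imwrite("pics/dg.png",g)
    # hub: biggest dark blob after opening
    m=(g<85).astype(np.uint8)
    hub=cv2.morphologyEx(m,cv2.MORPH_OPEN,cv2.getStructuringElement(2,(41,41)))
    yy,xx=np.mgrid[:n,:n];near=np.hypot(xx-n/2,yy-n/2)<8*s
    hy,hx=np.nonzero(hub*near);c=np.array([hx.mean(),hy.mean()]) if len(hx) else np.array([n/2,n/2])
    rr=np.hypot(xx-c[0],yy-c[1])/s;an=np.degrees(np.arctan2(xx-c[0],c[1]-yy))
    l,lab=cv2.connectedComponents((m*(rr>5.5)*(rr<20.5)).astype(np.uint8));out=[]
    for i in range(1,l):
        k=lab==i
        if rr[k].min()<7 and k.sum()>200:
            z1=np.exp(1j*np.radians(an[k])).mean();out.append((round(float(np.degrees(np.angle(z1))),1),int(k.sum()),round(float(rr[k].max()),1)))
    k=(m>0)&(rr>20.3)&(rr<25)&(an<0)&(an>-60);ix=np.degrees(np.angle(np.exp(1j*np.radians(an[k])).mean())) if k.any() else None
    print("hub",np.round((c-n/2)/s,1),"hand",out,"index",ix,int(k.sum()))
E
python3 -m inch '[[[0.002,-0.0167,0],0,1],[[0,-0.0167,0],0,1],[[0,-0.0167,0],0,1],[[0,-0.0167,0],0,1],[[0,-0.0167,0],0,1],[[0,-0.0167,0],0,1],[[0,-0.0167,0],0,1],[[0,-0.0167,0],0,1],[[0,0,0],0,1],[[0,0,0],0,1]]'; python3 -c "
from h import *
p=eyes.read_camera('wrist');dial(p)
d=eyes.spot_point('pointer_tip',p)
if d: print(d[0]['centre'],np.round(onz(p,d[0]['centre'],52),1))
rel([452,-25,20],-0.06)"
```

```text
t: 23.45
eef_pos: [449.5, -10.7, 19.2]
tcp_rot: [3.142, 0.001, -0.059]
ft_force: [-7.5, -3.3, 1.5]
opening: 0.003
grip_force: 3.4
hub [-0.3  0.1] hand [(-111.3, 1995, 20.0)] index -22.583335598125995 1019
[226.0, 272.7] [493.6   3.   52. ]
t 23.55 pos [449.4 -10.7  19.2] yaw -0.059 F [-6.7 -1.8  2.1] open -0.0 | units [ 0.057  0.235 -0.013] turn 0.01
```

```bash
python3 -m inch '[[[0.003,-0.02,0],0,1],[[0,-0.02,0],0,1],[[0,-0.02,0],0,1],[[0.0003,-0.02,0],0,1],[[0.0005,-0.02,0],0,1],[[0.001,-0.02,0],0,1],[[0.0015,-0.02,0],0,1],[[0.002,-0.02,0],0,1],[[0.0025,-0.02,0],0,1],[[0,0,0],0,1]]'; python3 -c "
from h import *
p=eyes.read_camera('wrist');dial(p)
rel([452,-25,20],-0.06)"
```

```text
t: 24.8
eef_pos: [450.8, 0.1, 19.2]
tcp_rot: [3.142, 0.001, -0.059]
ft_force: [-6.7, -0.9, 1.4]
opening: 0.005
grip_force: 3.1
hub [-0.4  0.1] hand [(-96.3, 2051, 19.9)] index -22.56412915251022 1002
t 24.85 pos [4.508e+02 1.000e-01 1.920e+01] yaw -0.059 F [-6.1 -1.5  0.8] open 0.006 | units [ 0.044  0.416 -0.013] turn 0.01
```

```bash
python3 -m inch '[[[-0.05,0,0],0,1],[[0,0.1,0],0,1],[[0,0.12,0],0,1],[[0,0.12,0],0,1],[[0,0.093,0],0,1],[[0,0,0],0,1],[[0.03,0,0],0,1],[[0.014,0,0],0,1],[[0.005,0,0],0,1],[[0,0,0],0,1]]'; python3 -c "
from h import *
p=eyes.read_camera('wrist');dial(p)
rel([452,-25,20],-0.06)"
```

```text
t: 26.1
eef_pos: [449.5, -25.7, 19.3]
tcp_rot: [-3.142, 0.001, -0.059]
ft_force: [-2.0, 0.2, 0.9]
opening: 0.001
grip_force: 1.1
hub [-0.2  0.1] hand [(-96.1, 2061, 20.1)] index -22.61697097710069 1045
t 26.15 pos [449.5 -25.7  19.3] yaw -0.059 F [-2.4 -0.3 -0.5] open 0.003 | units [ 0.041 -0.014 -0.012] turn 0.02
```

```bash
python3 -m inch '[[[0.007,0,0],0,1],[[0.006,0,0],0,1],[[-0.003,-0.025,0],0,1],[[-0.0025,-0.025,0],0,1],[[-0.0015,-0.025,0],0,1],[[-0.0005,-0.025,0],0,1],[[0,-0.025,0],0,1],[[0.0003,-0.025,0],0,1],[[0.0003,-0.025,0],0,1],[[0,0,0],0,1]]'; python3 -c "
from h import *
p=eyes.read_camera('wrist');dial(p)
rel([452,-25,20],-0.06)"
```

```text
t: 27.4
eef_pos: [449.7, -15.3, 19.2]
tcp_rot: [-3.142, 0.002, -0.059]
ft_force: [-6.6, -2.6, 2.5]
opening: 0.007
grip_force: 3.3
hub [-0.4  0.1] hand [(-81.6, 1988, 20.1)] index -22.444856904723107 1018
t 27.45 pos [449.7 -15.3  19.2] yaw -0.059 F [-6.8 -2.   2.3] open 0.001 | units [ 0.047  0.159 -0.013] turn 0.01
```

```bash
python3 -m inch '[[[0.004,-0.015,0],0,1],[[0.0004,-0.027,0],0,1],[[0.0004,-0.027,0],0,1],[[0.0004,-0.027,0],0,1],[[0.0004,-0.027,0],0,1],[[0.0008,-0.027,0],0,1],[[0.0014,-0.027,0],0,1],[[0.002,-0.027,0],0,1],[[0.003,-0.027,0],0,1],[[0,0,0],0,1]]'; python3 -c "
from h import *
p=eyes.read_camera('wrist');dial(p)
rel([452,-25,20],-0.06)"
```

```text
t: 28.7
eef_pos: [451.3, -1.5, 19.2]
tcp_rot: [-3.142, 0.002, -0.059]
ft_force: [-6.4, -2.1, 0.2]
opening: 0.005
grip_force: 3.1
hub [-0.3  0.1] hand [(-62.0, 2054, 20.3)] index -22.809873245843118 963
t 28.75 pos [451.3  -1.5  19.2] yaw -0.059 F [-7.  -2.2  1. ] open 0.005 | units [ 0.035  0.39  -0.014] turn 0.01
```

```bash
python3 -m inch '[[[0.0035,-0.022,0],0,1],[[0.004,-0.022,0],0,1],[[0.0045,-0.022,0],0,1],[[-0.05,0,0],0,1],[[0,0.15,0],0,1],[[0,0.17,0],0,1],[[0,0.155,0],0,1],[[0.02,0,0],0,1],[[0.015,0,0],0,1],[[0.005,0,0],0,1]]'; python3 -c "
from h import *
p=eyes.read_camera('wrist');dial(p)
rel([452,-25,20],-0.06)"
```

```text
t: 30.0
eef_pos: [450.7, -26.0, 19.3]
tcp_rot: [3.142, 0.001, -0.058]
ft_force: [-2.6, -2.6, 0.8]
opening: 0.005
grip_force: 1.7
hub [-0.2  0.1] hand [(-56.2, 2013, 20.3)] index -22.59013882031672 1046
t 30.05 pos [450.6 -25.9  19.3] yaw -0.058 F [-2.8 -3.   0.9] open 0.005 | units [ 0.022 -0.017 -0.012] turn 0.02
```

```bash
python3 -m inch '[[[0.007,0,0],0,1],[[0.006,0,0],0,1],[[-0.003,-0.025,0],0,1],[[-0.0025,-0.025,0],0,1],[[-0.0015,-0.025,0],0,1],[[-0.0003,-0.025,0],0,1],[[0.0003,-0.025,0],0,1],[[0.0003,-0.025,0],0,1],[[0.0003,-0.025,0],0,1],[[0,0,0],0,1]]'; python3 -c "
from h import *
p=eyes.read_camera('wrist');dial(p)
rel([452,-25,20],-0.06)"
```

```text
t: 31.3
eef_pos: [450.8, -15.3, 19.2]
tcp_rot: [-3.141, 0.003, -0.058]
ft_force: [-5.5, -2.3, 1.6]
opening: 0.006
grip_force: 3.1
hub [-0.3  0.1] hand [(-41.1, 2072, 20.1)] index -22.526804065911342 981
t 31.35 pos [450.8 -15.3  19.1] yaw -0.058 F [-6.5 -1.5  2.2] open 0.006 | units [ 0.03   0.161 -0.014] turn 0.02
```

```bash
python3 -m inch '[[[0.005,-0.01,0],0,1],[[0.0004,-0.022,0],0,1],[[0.0004,-0.022,0],0,1],[[0.0004,-0.022,0],0,1],[[0.0004,-0.022,0],0,1],[[0.0004,-0.022,0],0,1],[[0.0008,-0.022,0],0,1],[[0.0012,-0.022,0],0,1],[[0.0016,-0.016,0],0,1],[[0,0,0],0,1]]'; python3 -c "
from h import *
p=eyes.read_camera('wrist');dial(p)
q=p
for k in('pointer_tip','index_tip'):
  d=eyes.spot_point(k,p)
  if d: print(k,np.round(onz(p,d[0]['centre'],52),1))
import shutil;shutil.copy('pics/dg.png','pics/dial2.png')
rel([452,-25,20],-0.06)"
```

```text
t: 32.6
eef_pos: [451.9, -4.6, 19.1]
tcp_rot: [-3.141, 0.003, -0.059]
ft_force: [-6.8, -3.0, 2.2]
opening: 0.01
grip_force: 3.4
hub [-0.4  0.1] hand [(-25.4, 1797, 20.1)] index -22.563442807437447 1021
pointer_tip [519.8  -7.5  52. ]
index_tip [519.5  -8.3  52. ]
t 32.75 pos [451.8  -4.6  19.1] yaw -0.059 F [-6.3 -2.8  1.7] open 0.005 | units [ 0.022  0.34  -0.015] turn 0.02
```

View pics/dial2.png

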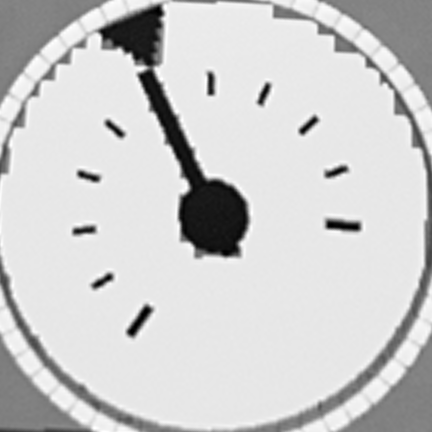

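The index arrowhead (crop 130,35) points at -22.6° and the hand is at -25.3°. About 1.8 mm of rim travel remains.

```bash
python3 -m inch '[[[0.002,-0.01,0],0,1],[[0.001,-0.01,0],0,1],[[0.001,-0.01,0],0,1],[[0,0,0],0,1],[[0,0,0],0,1],[[0,0,0],0,1],[[0,0,0],0,1],[[0,0,0],0,1],[[0,0,0],0,1],[[0,0,0],0,1]]'; python3 -c "
from h import *
p=eyes.read_camera('wrist');dial(p)
q=eyes.read_camera('wrist');dial(q)
rel([452,-25,20],-0.06)"
```

```text
t: 34.0
eef_pos: [452.1, -2.8, 19.1]
tcp_rot: [-3.141, 0.003, -0.059]
ft_force: [-7.3, -2.7, 1.7]
opening: 0.004
grip_force: 3.4
hub [-0.4  0.1] hand [(-22.6, 1909, 20.5)] index -22.488015283143284 1015
hub [-0.4  0.1] hand [(-22.6, 1908, 20.5)] index -22.49651078620951 1022
t 34.1 pos [452.1  -2.8  19.1] yaw -0.059 F [-7.  -2.7  1.9] open 0.004 | units [ 0.02   0.37  -0.015] turn 0.02
```

Hand and index now agree to within about 0.1°. I retract straight back, rise, and go over the rocker's back end.

```bash
python3 -m inch '[[[-0.1,0,0],0,1],[[-0.15,0,0],0,1],[[0,0,-0.5],0,1],[[0,0,-0.7],0,1],[[0.4,0.3,0],0,1],[[0.7,0.5,0],0,1],[[0.625,0.417,0],0,1],[[0,0,0],0,1],[[0,0,0],0,1],[[0,0,0],0,1]]'; python3 -c "
from h import *
for n in('wrist','top'):
  p=eyes.read_camera(n)
  if n=='wrist': dial(p)
  for d in eyes.spot_point('rocker_end',p)[:2]: print(n,round(d['score'],2),np.round(d['centre']),np.round(onz(p,d['centre'],62),1))
  for d in eyes.spot_point('jar',p)[:4]: print(n,'jar',round(d['score'],2),np.round(onz(p,d['centre'],53.5),1))
  save(p,n+'_r.png')
rel([536,-81,64],-0.06)"
```

```text
t: 35.35
eef_pos: [536.9, -80.5, 91.3]
tcp_rot: [-3.142, 0.0, -0.058]
ft_force: [0.4, 0.3, -0.5]
opening: 0.006
grip_force: 0.0
hub [1.4 0.8] hand [(130.4, 47128, 20.5)] index -25.177314417222586 1085
wrist jar 0.74 [439.8  69.7  53.5]
wrist jar 0.57 [524.4 102.5  53.5]
top jar 0.59 [196.9 311.4  53.5]
t 35.65 pos [537.6 -81.   91.4] yaw -0.058 F [-0.1 -0.6  0.3] open 0.005 | units [-0.027  0.002  0.457] turn 0.02
```

View pics/wrist_r.png

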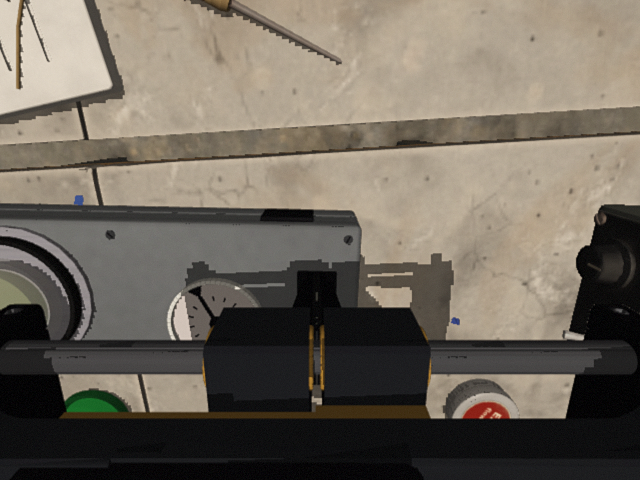

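The fingers sit over the rocker's back end (about (300,318)), and the hand is on the index at (200,290). I press down in small steps.

```bash
python3 -m inch '[[[-0.01,0,0.2],0,1],[[0,0,0.2],0,1],[[0,0,0.1],0,1],[[0,0,0.016],0,1],[[0,0,0.016],0,1],[[0,0,0.016],0,1],[[0,0,0],0,1],[[0,0,0],0,1],[[0,0,0],0,1],[[0,0,0],0,1]]'; python3 -c "
from h import *
eyes.read_camera('top');rel([536,-81,57],-0.06)"
```

```text
t: 36.9
eef_pos: [537.3, -81.2, 58.6]
tcp_rot: [3.141, -0.0, -0.059]
ft_force: [1.6, -0.4, 2.3]
opening: 0.009
grip_force: 1.5
t 36.95 pos [537.3 -81.2  58.5] yaw -0.059 F [ 1.8 -0.3  4.1] open 0.002 | units [-0.022 -0.002  0.026] turn 0.01
```

```bash
python3 -m inch '[[[0,0,0.009],0,1],[[0,0,0.009],0,1],[[0,0,0.008],0,1],[[0,0,0],0,1],[[0,0,0],0,1],[[0,0,0],0,1],[[0,0,0],0,1],[[0,0,0],0,1],[[0,0,0],0,1],[[0,0,0],0,1]]'; python3 -c "
from h import *
eyes.read_camera('top');rel([536,-81,56],-0.06)"
```

```text
t: 38.2
eef_pos: [537.1, -81.2, 56.9]
tcp_rot: [3.142, 0.0, -0.059]
ft_force: [2.2, -0.5, 2.1]
opening: 0.005
grip_force: 1.5
t 38.25 pos [537.1 -81.2  56.9] yaw -0.059 F [ 2.2 -0.   2.4] open 0.005 | units [-0.018 -0.001  0.015] turn 0.01
```

Still only the turning force, so there is no hard stop yet.

```bash
python3 -m inch '[[[0,0,0.007],0,1],[[0,0,0.007],0,1],[[0,0,0.006],0,1],[[0,0,0],0,1],[[0,0,0],0,1],[[0,0,0],0,1],[[0,0,0],0,1],[[0,0,0],0,1],[[0,0,0],0,1],[[0,0,0],0,1]]'; python3 -c "
from h import *
eyes.read_camera('top');rel([536,-81,56],-0.06)"
```

```text
t: 39.5
eef_pos: [537.3, -81.2, 56.2]
tcp_rot: [3.141, -0.001, -0.059]
ft_force: [1.8, -1.1, 10.3]
opening: 0.008
grip_force: 5.2
t 39.55 pos [537.2 -81.2  56.2] yaw -0.059 F [ 0.7 -0.  10. ] open 0.001 | units [-0.021 -0.002  0.004] turn 0.01
```

The hard stop is reached at 56.2 mm with 10 N. I lift away and check.

```bash
python3 -m inch '[[[0,0,-0.2],0,1],[[0,0,-0.6],0,1],[[0,0,-0.9],0,1],[[0,0,-0.9],0,1],[[-0.4,-0.5,0],0,1],[[-0.4,-0.5,0],0,1],[[-0.4,-0.5,0],0,1],[[0,0,0],0,1],[[0,0,0],0,1],[[0,0,0],0,1]]'
python3 - <<'E'
from h import *
p=eyes.read_camera("wrist");dial(p)
for k,z in(("rocker_end",56.4),("jar",53.5),("seat",53.5),("pointer_tip",52),("index_tip",52)):
    for d in eyes.spot_point(k,p)[:2]: print(k,round(d["score"],2),np.round(d["centre"]),np.round(onz(p,d["centre"],z),1))
# lid centre relative to seat; rocker column brightness profile (before / after)
b=cv2.imread("pics/w1.png")[:,:,::-1]
a=p["pixels"]
for n,im,c in(("before",b,None),("after",a,None)):
    pass
pr=lambda X:np.round(proj(p,X)).astype(int)
r,c=pr([521,-79.5,57]);print(r,c)
print("after",a[r-28:r+28:2,c].mean(1).round().astype(int)); print("after-edge",a[r-28:r+28:2,c+9].mean(1).round().astype(int))
print("before",b[134:192:2,420].mean(1).round().astype(int)); print("b-edge",b[134:192:2,429].mean(1).round().astype(int))
g=a.max(2);m=(g<75).astype(np.uint8);cr,cc=pr([526,102,120]);w=np.zeros_like(m);w[cr-55:cr+55,cc-55:cc+55]=m[cr-55:cr+55,cc-55:cc+55]
w=cv2.morphologyEx(w,cv2.MORPH_OPEN,np.ones((25,25)));yy,xx=np.nonzero(w)
if len(xx): print("lid",onz(p,[yy.mean(),xx.mean()],121),np.ptp(xx),np.ptp(yy))
rel([468,14,215])
E
```

```text
t: 40.8
eef_pos: [470.9, 12.3, 211.6]
tcp_rot: [3.141, 0.0, -0.06]
ft_force: [0.1, -1.0, 0.6]
opening: 0.006
grip_force: 0.0
hub [-0.2  0.1] hand [(-22.8, 1718, 20.5)] index -22.563731565979364 908
rocker_end 0.91 [142. 421.] [531.7 -79.8  56.4]
jar 0.89 [282. 232.] [413.8  95.7  53.5]
jar 0.58 [163. 209.] [525.2 101.5  53.5]
pointer_tip 0.78 [158. 337.] [523.  -9.  52.]
index_tip 0.41 [162. 336.] [519.3  -8.2  52. ]
155 420
after [114 115 115 117 115 118 118  62  23  17  19  24 118 126 138  90  19  25
  22  23  21  21  42 120   3 174  42  21]
after-edge [117 114 117 116 121 119 119  69  17  17  23  22  23  19  20  19  17  19
  21  15  13  13  13  13  12  13  15  19]
before [112 113  75  18  19  13  15  18  17  12   9  11  13  13  19  18  17  14
  41 107   2 126  18  14  16  12 101 111 110]
b-edge [113 115  94  19  24  11  17  19  15  14  12  16  15  15  15  11  11   9
  14  14  16  17  16  15  16  12  98 107 108]
lid [526.14879255  99.04072574 121.        ] 77 77
t 41.1 pos [470.6  12.7 211.5] yaw -0.059 F [-0.   0.1 -0.1] open 0.007 | units [-0.044 -0.019 -0.058] turn 0
```

```bash
python3 -c "
from cell import env
print(env.job_done())"
```

```text
the job is handed in; nothing more can be done
None
```

I handed the job in at about 41 s: the dark-lidded jar stands upright in the stirrer's ring, the dial hand is on the preset index to about 0.2°, and the rocker was pressed down to its hard stop (its final position wasn't confirmed by picture).

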